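# Open the soak pot and the safety-capped sanitiser jug

## Robot

A 6-joint arm with a two-finger parallel gripper is mounted at the origin on the work surface. World frame = base frame: x ahead of the robot, y to its left, z up, the work surface at z = 0. Lengths are in m, angles in rad, forces in N, time in s.
With the tool pointing down it reaches from about 0.275 to 1 m from the base axis. Payload 8.4 kg.
Tool frame: the origin (TCP) lies midway between the tips of the shut fingers; the grasp point (between the pads) lies 19 mm behind it; z points along the fingers, y is the direction in which the jaws open and shut (so a half turn about z gives the same grasp; the last joint's range is limited). The gripper opens to 85 mm and grips with 20 to 120 N. Pads are 22 mm wide; open, the fingers measure 114 mm over their backs; the gripper's body (76 mm by 85 mm) begins 54 mm behind the grasp point. The pads swing forward as they close: fully open they stand 13 mm farther back than shut.
Start: joints at [-0.002, 0.353, 1.633, -0, 1.155, -0.002], TCP at [0.625, -0, 0.231] pointing down, gripper open.
Joint ranges: [-2.63, 2.63], [-0.92, 2.1], [0.06, 2.66], [-1.3, 4.44], [0, 2.69], [-3.02, 3.02]. Speed limits (rad/s): [2.22, 2.22, 2.79, 3.14, 3.14, 3.14].

## Interface

Orientations are given as a rotation vector (axis times angle).
In Python, from plant import observe, grab_frame, camera_model, finish_job, masks_of gives the robot as it stands.
- The arm moves only by the tool servo_tool, never from a script. Its argument "commands" is a list of rows, each a list of 3 entries, a list of its own where there are three numbers: the shift along the tool's x, y, z in units of 30 mm (1.0 is 30 mm), then the turn, a rotation vector about the tool's x, y, z in units of 5 degrees (1.0 is 5 degrees), then the closure, from -1 (fully open) to 1 (shut). In form: [[[x, y, z], [rx, ry, rz], jaw], ...]. A call has 1 to 8 rows; each row shifts and turns the pose as measured when the row begins, along the tool's axes as they then stand; what a row does not reach is not made up. A row lasts 1/8 s, in which the tool goes at most 62.5 mm and 10.7 degrees, less where a joint would pass 70% of its speed; a pose out of reach is approached as far as the arm can. A call is refused whole if a number of a shift passes 1 or a number of a turn 1, either way. A call with a gripper value outside its range is refused whole. The fingers move at their own pace and stop on an object; "grip_force" is the grip in N (left out, the last holds). Time passes only in rows, so rows that do not move let the fingers close. It gives the time, the measured TCP pose, the force and the opening at its end, in the units of the state.
- observe(): the state, without advancing time (a new reading comes with each control period).
- grab_frame(name): name is "scene" or "side" or "wrist"; returns (picture, depth): 480x640x3 uint8, red, green, blue; 480x640 float32, m along the optical axis (not along the pixel's ray), 0 where there is no reading.
- camera_model(name): a dict with "fx", "fy", "cx", "cy" (pixels), "xyz" and "attitude" of the camera in the world; the wrist camera has in their place "tool_from_camera" (4x4, takes a point from camera to tool coordinates, whose origin is the TCP and whose axes are the flange's). Camera axes: x right, y down, z forward; pixel columns grow to the right and rows downward; lengths in m; the calibration is good to about 2 mm. A picture is of the moment at which its call begins: read the wrist's pose just before it. camera_model takes no time and is no camera call.
- finish_job(): hands the job in, once; it reports no verdict.
Trained networks look in the newest picture that a camera, given by its name, has taken for a name from the list of things; names that differ only in an ending like _2 or _b are one class to them, and where a whole thing is asked for, a point or a joint stands for the part that bears it (a point fixed in the world has none). Each returns a list of dicts, best first, with "confidence" (0 to 1); they miss things now and then, are a little off and sometimes report something else, mostly with a low value. They report only what shows in the picture. A call takes as long as a camera call. They do not tell look-alikes from the thing itself.
- masks_of(camera, name): "region" (480x640 bool, what is visible of it) and "box" ([centre column, centre row, width, height] in pixels, round what is visible of it).
The state is a dict: "t": time; "joint_pos": joint angles; "qvel": joint speeds; "tau": joint torques, N m; "ee_pos": TCP position; "tool_rot": TCP orientation; "ft_force": force on the tool from outside, world axes, zero at the start; "torque": the same for the moment, N m; "opening": finger opening in m.
Only numpy, scipy, OpenCV 4.12 (cv2) and the standard library are available. Lean on these libraries where they do the work, as an engineer would, in place of code of your own. Each camera call takes 0.05 s, during which the arm holds its last target.

## Task

Get the piping nozzles ready for their sanitiser soak: lift the loose lid off the steel pot by its knob and set it down gently, flat inside the empty black tray. Then open the sanitiser jug: press its red safety cap down against its spring, keep it down while you twist it anticlockwise (seen from above) until it is free, and lift it straight up. Finish while still holding the cap level, about 8 cm above the open neck so that it drips back in, and leave the jug and the pot standing where they are and everything else on the table untouched.

Things in the scene. Friction and masses are not known exactly. Their poses are not given: they have to be found in the camera images.
- lid_knob (a point): Centre of the black knob on the loose steel pot lid; z up along the lid's axis. Knob 28 mm across, 24 mm high (12 mm above and below this point), on a thin stem; the lid's domed top is 18 mm below this point. Lid 160 mm across.
- lid: The same lid, about 0.35 kg; origin at the centre of its flat underside, 42 mm below the knob's centre: a 138 mm plug that hangs 8 mm down inside the pot's mouth. Its 160 mm rim lies 8 to 11 mm above this origin.
- pot: Round stainless-steel soak pot, 156 mm across, 95 mm high, about 1.3 kg, standing loose on the table, with piping nozzles on its floor; origin at the centre of its underside, z up. Two wire handles at its local +y and -y reach 105 mm from the axis, at 70 to 82 mm height. The lid rests on its rim, so the lid's knob stands 129 mm above this origin.
- tray_floor (a point): Centre of the inner floor of the empty black tray, 6 mm above the table; x along its 230 mm side, y along its 280 mm side (outside; inside 218 x 268). Walls 22 mm high; bar handles over the walls at local +y and -y (137 mm out) reach 47 mm above the table. It does not move. A lid lying in it has its knob's centre 42 mm above this point.
- cap_center (a point): Centre (half-way up) of the red ribbed safety cap on the jug; z up along its axis, x turns with the cap. 49 mm across, 30 mm high (15 mm above and below this point), about 45 g. Locked, it has the axes of jug_mouth, its centre 3 mm below that point. It neither turns nor lifts until pressed down 4 mm (11 N); it bottoms at 6 mm (14 N).
- cap: The same cap; origin at the centre of its open lower edge. Kept down 4 to 6 mm it turns anticlockwise seen from above (+ about z): after 0.8 rad its three inner lugs are clear of the neck's lugs and it lifts straight off; a stop ends the turn at 1.45 rad, so 1.1 rad is right. Clockwise it stops at once. An inner spring seal pushes it up; about 1 mm of play on the neck.
- jug_mouth (a point): Centre of the jug's round mouth, at the top of its neck, 168 mm above the jug's base, under the cap until that is off; z up, x and y the jug's own. It does not turn with the cap. Neck 29 mm across, 38 mm over its lugs.
- jug: White sanitiser jug with blue-banded blank labels, standing loose on the table, about 0.6 to 1 kg; origin at the centre of its underside. Body 124 mm (x) by 78 mm (y) by 112 mm high; the neck stands at local x = +22 mm, y = 0; a round carrying handle runs from the neck to local -x with its top 138 mm above the base, 12 mm below the skirt of the locked cap.
- spray: Bystander: pale blue spray bottle with a white trigger head, 72 mm across, 202 mm high; origin under its centre.
- dredger: Bystander: steel sugar dredger, 70 mm across, 101 mm high, wire handle at its local +y; origin under its centre.
- knife: Bystander: cook's knife with a yellow handle lying flat, 325 mm long along its x (blade towards +x), 20 mm high.
- spatula: Bystander: spatula lying flat along its x, 280 mm long, 20 mm high.
- pastry_a: Bystander: pastry roll in a paper case, 60 mm across, 32 mm high; origin under its centre.
- pastry_b: Bystander: another such pastry.
Mind the look-alikes: they are no part of the job. What is shaped like the lid but purple or yellow is not meant.

How it is judged:
By the outcome, as a careful person would: the job done as asked, in the order asked, and still so for the second after the job is handed in, while the arm keeps its last pose, push and grip.
It also fails if it takes over 64 s, if anything falls off the work surface, if the arm or the gripper's body presses on something with over 40 N, if the wrist force passes 120 N, or if a joint passes its speed limit or range.

## Working session

There is one attempt and no reset: what is moved stays moved. The work goes in short steps, Python scripts to look and compute and a tool call to move; the robot and the scene stay as the last step left them, time stands still between calls to the robot, and variables do not carry over. Pictures are saved under pics/ and viewed, and the job is handed in when it is done.

Besides the shell and the picture viewer there is one more tool, called after "Request:" by a JSON object that holds its "api" and its "payload", one argument or row to a line. servo_tool: Moves the arm, as the interface text tells. Its arguments: {"type":"object","properties":{"commands":{"type":"array"},"grip_force":{"type":"number"}},"required":["commands"]}

```bash
ls; mkdir -p pics; cat > h.py <<'E'
import numpy as np, cv2
from scipy.spatial.transform import Rotation as R
from plant import observe, grab_frame, camera_model, finish_job, masks_of
def campose(name, st=None):
    m=camera_model(name)
    if name=='wrist':
        T=np.eye(4);T[:3,:3]=R.from_rotvec(st['tool_rot']).as_matrix();T[:3,3]=st['ee_pos']
        return m,T@np.array(m['tool_from_camera'])
    T=np.eye(4);a=np.array(m['attitude'])
    T[:3,:3]=a if a.shape==(3,3) else R.from_rotvec(a).as_matrix()
    T[:3,3]=m['xyz'];return m,T
def cloud(m,T,d):
    v,u=np.mgrid[:480,:640]
    P=np.stack([(u-m['cx'])/m['fx']*d,(v-m['cy'])/m['fy']*d,d],-1)
    return P@T[:3,:3].T+T[:3,3]
def save(n,im): cv2.imwrite('pics/'+n+'.png',im[...,::-1])
E
python3 - <<'E'
from h import *
s=observe();print({k:np.round(v,3) for k,v in s.items()})
for n in ['scene','side','wrist']:
    m=camera_model(n);print(n,m)
    im,d=grab_frame(n);save(n+'0',im);np.savez('/tmp/'+n+'0',im=im,d=d)
E
```

```text
pics
{'t': np.float64(0.0), 'joint_pos': array([-0.002,  0.354,  1.634,  0.   ,  1.155, -0.002]), 'qvel': array([ 0.   , -0.   , -0.   , -0.001,  0.   ,  0.001]), 'tau': array([-2.0000e-03, -6.0524e+01, -3.4206e+01, -0.0000e+00,  9.0000e-03,
        0.0000e+00]), 'ee_pos': array([0.625, 0.   , 0.231]), 'tool_rot': array([-2.221e+00, -2.221e+00,  1.000e-03]), 'ft_force': array([ 1.109, -0.185,  0.831]), 'torque': array([ 0.023,  0.005, -0.041]), 'opening': np.float64(0.085)}
scene {'fx': 491.78525310930854, 'fy': 491.78525310930854, 'cx': 318.05043432560433, 'cy': 251.62646245049555, 'xyz': array([1.06735962, 0.39960509, 1.27271377]), 'attitude': array([-1.25444548, -2.52942256,  0.69917374])}
side {'fx': 623.8738536714146, 'fy': 623.8738536714146, 'cx': 317.18438520299173, 'cy': 240.69082973601618, 'xyz': array([-0.18731509, -1.3494596 ,  1.0312091 ]), 'attitude': array([-2.06545648,  0.48806565, -0.2749801 ])}
wrist {'fx': 388.52481052330216, 'fy': 388.52481052330216, 'cx': 324.4946154782843, 'cy': 232.84463123971582, 'tool_from_camera': array([[-1.78562248e-03, -9.54302355e-01, -2.98837459e-01,
         7.62094646e-02],
       [ 9.99998405e-01, -1.69331085e-03, -5.67830758e-04,
         3.60874932e-04],
       [ 3.58575180e-05, -2.98837996e-01,  9.54303857e-01,
        -1.43090991e-01],
       [ 0.00000000e+00,  0.00000000e+00,  0.00000000e+00,
         1.00000000e+00]])}
```

View pics/scene0.png

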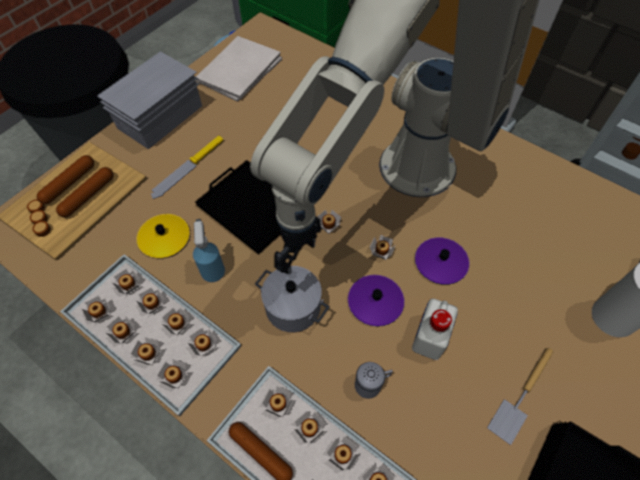

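View pics/side0.png

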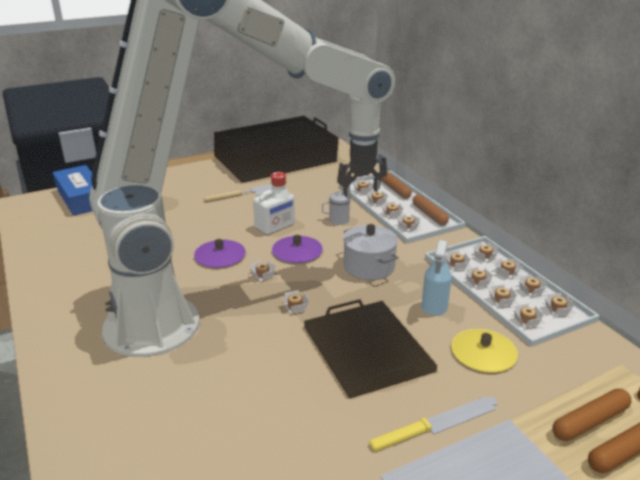

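```bash
python3 - <<'E'
from h import *
import pickle
out={}
for c in ['scene','side']:
    m,T=campose(c)
    d=np.load('/tmp/%s0.npz'%c)['d'];P=cloud(m,T,d)
    for n in ['lid_knob','lid','pot','tray_floor','cap_center','jug','cap','spray','dredger','knife','spatula','pastry_a']:
        try: r=masks_of(c,n)
        except Exception as e: print(c,n,e);continue
        for k in r:
            if k['confidence']<.2: continue
            g=k['region']&(d>0);p=P[g]
            if len(p)==0: continue
            print(c,n,round(k['confidence'],2),np.round(k['box']).astype(int),len(p),'med',np.round(np.median(p,0),3),'lo',np.round(np.percentile(p,2,axis=0),3),'hi',np.round(np.percentile(p,98,axis=0),3))
            out.setdefault((c,n),[]).append(k)
pickle.dump(out,open('/tmp/m0.pkl','wb'))
print(observe()['t'])
E
```

```text
scene lid_knob 0.96 [377 300  55  52] 2262 med [0.506 0.17  0.018] lo [0.428 0.095 0.009] hi [0.57  0.237 0.054]
scene lid_knob 0.94 [163 236  52  43] 1833 med [ 0.717 -0.463  0.018] lo [ 0.64  -0.545  0.007] hi [ 0.783 -0.401  0.054]
scene lid_knob 0.84 [291 292  56  52] 2492 med [ 0.663 -0.002  0.105] lo [ 0.582 -0.083  0.094] hi [0.726 0.062 0.141]
scene lid_knob 0.7 [443 262  54  45] 1936 med [0.283 0.251 0.018] lo [0.206 0.177 0.008] hi [0.344 0.319 0.053]
scene lid 0.85 [442 262  57  46] 1989 med [0.283 0.251 0.018] lo [0.204 0.179 0.007] hi [0.346 0.32  0.053]
scene lid 0.76 [293 293  64  56] 2474 med [ 0.663 -0.002  0.105] lo [ 0.584 -0.081  0.095] hi [0.725 0.062 0.142]
scene lid 0.75 [376 300  58  52] 2329 med [0.505 0.17  0.018] lo [0.426 0.093 0.004] hi [0.57  0.238 0.054]
scene lid 0.69 [163 234  51  42] 1786 med [ 0.716 -0.463  0.018] lo [ 0.64  -0.543  0.008] hi [ 0.781 -0.401  0.054]
scene lid 0.69 [442 319  21  22] 397 med [0.526 0.35  0.179] lo [0.5   0.327 0.153] hi [0.543 0.372 0.184]
scene pot 0.56 [294 307  69  54] 687 med [0.698 0.052 0.058] lo [ 0.621 -0.033  
[... 3451 characters left out ...]
0.203]
side dredger 0.73 [336 207  30  37] 640 med [0.693 0.259 0.057] lo [0.663 0.242 0.003] hi [0.735 0.312 0.101]
side dredger 0.33 [372 263  58  32] 1393 med [ 0.615 -0.073  0.05 ] lo [ 0.576 -0.111  0.001] hi [0.703 0.006 0.094]
side knife 0.73 [434 423 127  53] 1905 med [ 0.472 -0.615  0.006] lo [ 0.31  -0.634 -0.   ] hi [ 0.616 -0.596  0.021]
side spatula 0.86 [237 191  67  18] 319 med [0.455 0.611 0.009] lo [ 0.343  0.583 -0.001] hi [0.594 0.64  0.024]
side pastry_a 0.92 [264 269  29  17] 357 med [0.347 0.078 0.025] lo [0.32  0.053 0.001] hi [0.383 0.121 0.037]
side pastry_a 0.82 [298 301  26  25] 406 med [ 0.367 -0.106  0.024] lo [ 0.346 -0.13   0.   ] hi [ 0.402 -0.062  0.037]
1.35
```

```bash
cat > fit.py <<'E'
from h import *
Ps=[];Cs=[]
for c in ['scene','side']:
    m,T=campose(c);z=np.load('/tmp/%s0.npz'%c);P=cloud(m,T,z['d'])[z['d']>0];Ps.append(P);Cs.append(z['im'][z['d']>0])
def sel(P,c,r,z0,z1): return P[(np.hypot(P[:,0]-c[0],P[:,1]-c[1])<r)&(P[:,2]>z0)&(P[:,2]<z1)]
for P,C,n in zip(Ps,Cs,['scene','side']):
    k=sel(P,(.655,-.01),.03,.128,.16)
    (x,y),r=cv2.minEnclosingCircle(k[k[:,2]>.137][:,:2].astype(np.float32)) if (k[:,2]>.137).sum()>3 else ((0,0),0)
    print(n,'knob',len(k),k.mean(0).round(4),k[:,2].max().round(4),'circ',np.round([x,y,r],4))
    l=sel(P,(.655,-.01),.12,.088,.118);(x,y),r=cv2.minEnclosingCircle(l[:,:2].astype(np.float32));print(' lid circ',np.round([x,y,r],4),'mid',((np.percentile(l,1,axis=0)+np.percentile(l,99,axis=0))/2).round(4))
    k=sel(P,(.52,.348),.045,.178,.2);(x,y),r=cv2.minEnclosingCircle(k[:,:2].astype(np.float32));print(' cap top',np.round([x,y,r],4),np.median(k[:,2]).round(4),k[:,2].max().round(4))
    j=sel(P,(.5,.35),.12,.09,.118);j=sel(P,(.5,.35),.12,.06,.118); (c,s,a)=cv2.minAreaRect(j[:,:2].astype(np.float32));print(' jug',np.round(c,4),np.round(s,4),round(a,1),len(j))
    t=sel(P,(.46,-.335),.24,.016,.025);(c,s,a)=cv2.minAreaRect(t[:,:2].astype(np.float32));print(' tray',np.round(c,4),np.round(s,4),round(a,1),len(t))
    t=sel(P,(.46,-.335),.24,.034,.05);print(' bars',len(t),[(t[g].mean(0).round(4)) for g in [t[:,1]<-.335,t[:,1]>-.335]])
    h=sel(P,(.655,-.01),.115,.06,.088);h=h[np.hypot(h[:,0]-.655,h[:,1]+.01)>.086];print(' pot handles', [h[g].mean(0).round(3) for g in [h[:,1]>-.01,h[:,1]<-.01]])
    jb=sel(P,(.5,.35),.12,.125,.141);print(' jughandle',len(jb),jb.mean(0).round(3),np.percentile(jb,[2,98],axis=0).round(3))
im=np.load('/tmp/scene0.npz')['im']
a=cv2.resize(im[230:410,220:480],None,fx=3,fy=3,interpolation=cv2.INTER_CUBIC);save('crop0',a)
E
python3 fit.py
```

```text
scene knob 96 [ 0.6562 -0.008   0.1404] 0.1461 circ [ 0.655  -0.0095  0.0137]
 lid circ [ 0.6527 -0.0096  0.0816] mid [ 0.6546 -0.0092  0.1029]
 cap top [0.5202 0.3496 0.0244] 0.1808 0.1874
 jug [0.5001 0.3444] [0.1236 0.0794] 14.6 897
 tray [ 0.5152 -0.3004] [0.3571 0.3579] 86.1 514
 bars 128 [array([ 0.4543, -0.4663,  0.0447]), array([ 0.5021, -0.1918,  0.0443])]
 pot handles [array([0.649, 0.087, 0.081]), array([ 0.664, -0.106,  0.081])]
 jughandle 180 [0.513 0.346 0.131] [[0.45  0.323 0.125]
 [0.546 0.377 0.14 ]]
side knob 71 [ 0.6508 -0.0156  0.1372] 0.1445 circ [ 0.6517 -0.0123  0.0173]
 lid circ [ 0.6502 -0.0086  0.0888] mid [ 0.6524 -0.0131  0.1015]
 cap top [0.5198 0.3475 0.0297] 0.1806 0.186
 jug [0.4935 0.3175] [0.076  0.1377] 80.9 769
 tray [ 0.5158 -0.2985] [0.3694 0.3644] 85.1 1260
 bars 414 [array([ 0.4468, -0.4699,  0.0438]), array([ 0.5379, -0.225 ,  0.0427])]
 pot handles [array([0.631, 0.089, 0.081]), array([ 0.654, -0.105,  0.079])]
 jughandle 140 [0.496 0.331 0.133] [[0.451 0.316 0.125]
 [0.538 0.348 0.141]]
```

View pics/crop0.png

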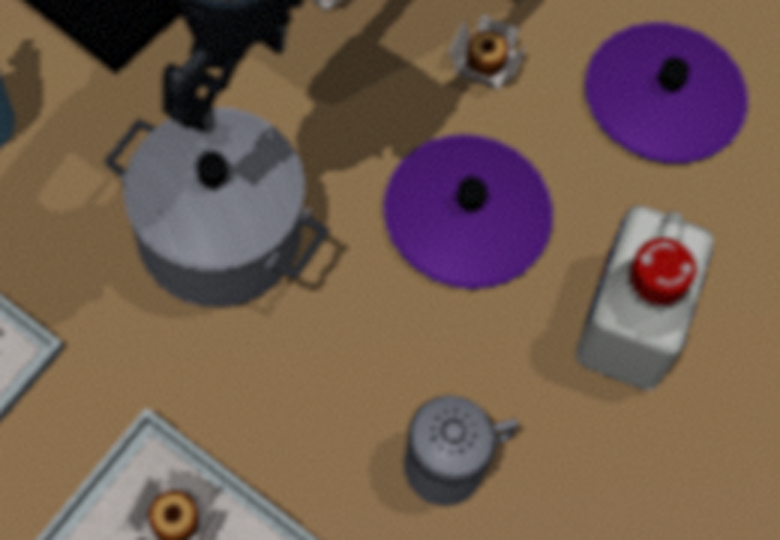

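View pics/wrist0.png

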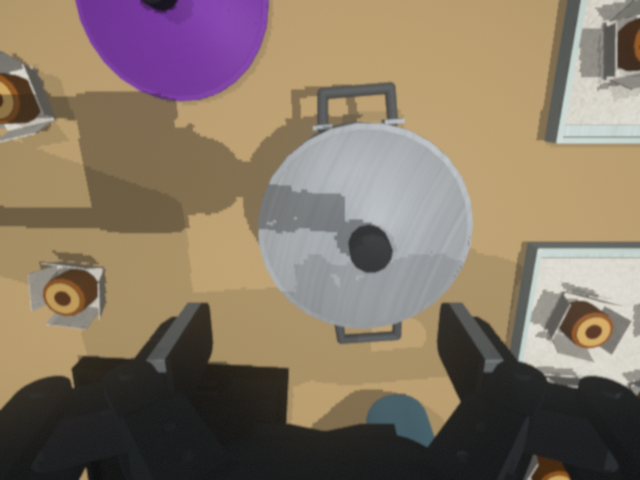

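```bash
python3 - <<'E'
from h import *
import pickle
o=pickle.load(open('/tmp/m0.pkl','rb'))
for c in ['scene','side']:
    m,T=campose(c);z=np.load('/tmp/%s0.npz'%c);P=cloud(m,T,z['d'])
    k=o[(c,'tray_floor')][0]['region']
    k=cv2.erode(k.astype(np.uint8),np.ones((3,3)))>0
    p=P[k&(z['d']>0)]
    fl=p[p[:,2]<.010]; r=cv2.minAreaRect(fl[:,:2].astype(np.float32));print(c,'floor',np.round(r[0],4),np.round(r[1],4),round(r[2],1),len(fl))
    w=p[p[:,2]<.024]; r=cv2.minAreaRect(w[:,:2].astype(np.float32));print(c,'all<.024',np.round(r[0],4),np.round(r[1],4),round(r[2],1),len(w))
    b=p[p[:,2]>.036]
    for g in [b[:,1]<-.335,b[:,1]>=-.335]:
        print('  bar',b[g].mean(0).round(4),np.percentile(b[g],[3,97],axis=0).round(3).tolist())
E
```

```text
scene floor [ 0.4617 -0.3423] [0.3122 0.2125] 82.4 3158
scene all<.024 [ 0.4623 -0.342 ] [0.3075 0.2264] 85.4 4000
  bar [ 0.4601 -0.4652  0.0442] [[0.41, -0.47, 0.038], [0.5, -0.461, 0.049]]
  bar [ 0.505  -0.1952  0.046 ] [[0.492, -0.199, 0.041], [0.519, -0.191, 0.05]]
side floor [ 0.4597 -0.3087] [0.3304 0.2282] 86.0 5505
side all<.024 [ 0.4592 -0.3104] [0.3325 0.2332] 86.8 7069
  bar [ 0.4462 -0.4698  0.0443] [[0.4, -0.476, 0.038], [0.493, -0.463, 0.05]]
  bar [ 0.4818 -0.1995  0.0434] [[0.419, -0.204, 0.037], [0.511, -0.194, 0.049]]
```

```bash
python3 - <<'E'
from h import *
s=observe();m,T=campose('wrist',s);z=np.load('/tmp/wrist0.npz');P=cloud(m,T,z['d'])
p=P[200:300,320:430].reshape(-1,3);d=z['d'][200:300,320:430].ravel();p=p[d>0]
k=p[(p[:,2]>.13)&(p[:,2]<.16)]
print(len(k),np.median(k,0),cv2.minEnclosingCircle(k[:,:2].astype(np.float32)),k.min(0),k.max(0))
p=P[z['d']>0];l=p[(p[:,2]>.095)&(p[:,2]<.120)&(np.hypot(p[:,0]-.655,p[:,1]+.01)<.1)]
print(len(l),cv2.minEnclosingCircle(l[:,:2].astype(np.float32)))
E
```

```text
1514 [ 0.65423064 -0.00801116  0.14182131] ((0.6547467112541199, -0.010153194889426231), 0.014026390388607979) [ 0.64102819 -0.0235493   0.13000043] [0.66865712 0.00363661 0.14412094]
32869 ((0.6552152037620544, -0.010747898370027542), 0.0801953449845314)
```

Request:
{"api": "servo_tool", "payload": {
  "commands": [
    [[-0.33,1,0.5],[0,0,0],-1],
    [[0,0,1],[0,0,0],-1],
    [[0,0,1],[0,0,0],-1],
    [[0,0,0.5],[0,0,0],-1],
    [[0,0,0],[0,0,0],-1]
  ],
  "grip_force": 40
}}

```text
t: 1.98
ee_pos: [0.657, -0.0101, 0.1402]
tool_rot: [2.22, 2.22, 0.003]
ft_force: [-0.9, 0.4, 0.1]
opening: 0.0856
```

Request:
{"api": "servo_tool", "payload": {
  "commands": [
    [[0,-0.06,0.6],[0,0,0],-1],
    [[0,0,0.2],[0,0,0],-1],
    [[0,0,0],[0,0,0],-1]
  ]
}}

```text
t: 2.35
ee_pos: [0.6564, -0.0101, 0.1167]
tool_rot: [2.218, 2.219, 0.006]
ft_force: [0.3, 0.4, 0.7]
opening: 0.0851
```

Request:
{"api": "servo_tool", "payload": {
  "commands": [
    [[0,-0.04,0],[0,0,0],0.2],
    [[0,0,0],[0,0,0],1],
    [[0,0,0],[0,0,0],1],
    [[0,0,0],[0,0,0],1],
    [[0,0,0],[0,0,0],1]
  ]
}}

```text
t: 2.98
ee_pos: [0.6558, -0.0101, 0.1182]
tool_rot: [2.217, 2.218, 0.008]
ft_force: [0.5, 0.4, -0.2]
opening: 0.0266
```

```bash
python3 - <<'E'
from h import *
s=observe();print(s['t'],s['ee_pos'],s['ft_force'],s['opening'])
im,d=grab_frame('wrist');save('w1',im)
E
```

```text
2.975 [ 0.65576466 -0.01009668  0.11820814] [ 0.50365644  0.43421061 -0.1675771 ] 0.02656690354022663
```

View pics/w1.png

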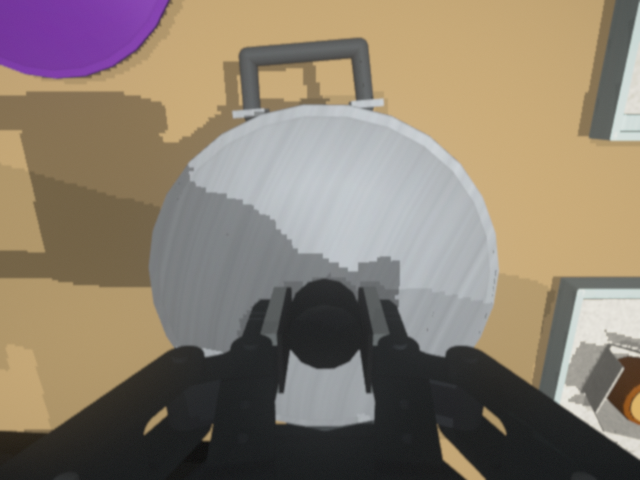

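The knob is between the pads at (325, 320), gripped at about 27 mm. Next I lift it.

Request:
{"api": "servo_tool", "payload": {
  "commands": [
    [[0,0,0],[0,0,0],1],
    [[0,0,-0.3],[0,0,0],1],
    [[0,0,-0.5],[0,0,0],1],
    [[0,0,-1],[0,0,0],1],
    [[0,0,-1],[0,0,0],1],
    [[0,0,0],[0,0,0],1]
  ],
  "grip_force": 60
}}

```text
t: 3.78
ee_pos: [0.6548, -0.0101, 0.2064]
tool_rot: [2.218, 2.218, 0.008]
ft_force: [0.3, 0.3, -2.8]
opening: 0.026
```

```bash
python3 - <<'E'
from h import *
s=observe();print(s['t'],s['ee_pos'],s['ft_force'],s['opening'])
im,d=grab_frame('side');save('s1',cv2.resize(im[150:400,250:550],None,fx=2.5,fy=2.5))
E
```

```text
3.775 [ 0.65482485 -0.01007343  0.20640412] [ 0.29689992  0.29940744 -2.77057483] 0.02596080565359359
```

View pics/s1.png

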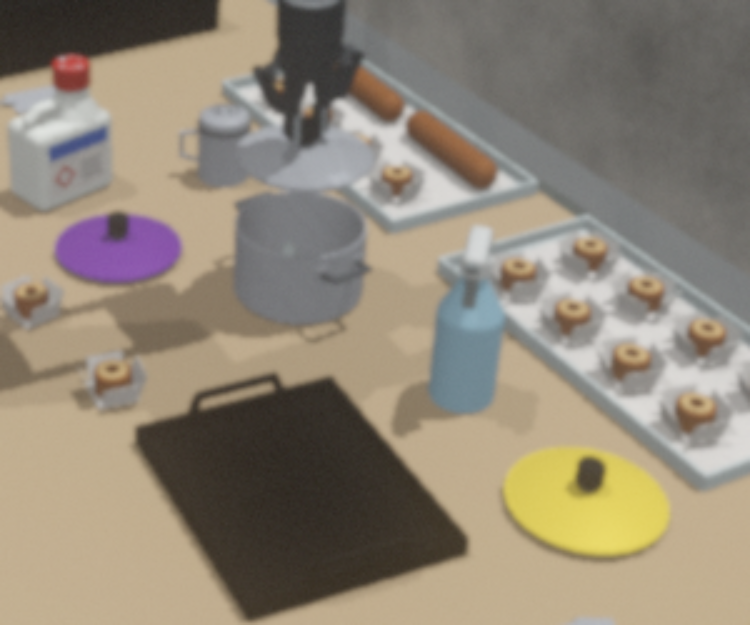

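Request:
{"api": "servo_tool", "payload": {
  "commands": [
    [[-0.5,-0.3,0],[0,0,0],1],
    [[-1,-0.6,0],[0,0,0],1],
    [[-1,-0.6,0],[0,0,0],1],
    [[-1,-0.6,0],[0,0,0],1],
    [[-1,-0.6,0],[0,0,0],1],
    [[-1,-0.6,0],[0,0,0],1],
    [[-1,-0.6,0],[0,0,0],1],
    [[-1,-0.6,0],[0,0,0],1]
  ]
}}

```text
t: 4.82
ee_pos: [0.5049, -0.243, 0.1935]
tool_rot: [-2.21, -2.217, 0.012]
ft_force: [1.0, 0.2, -3.0]
opening: 0.0258
```

Request:
{"api": "servo_tool", "payload": {
  "commands": [
    [[-1,-0.5,0],[0,0,0],1],
    [[-0.8,-0.4,0],[0,0,0],1],
    [[-0.4,-0.2,0],[0,0,0],1],
    [[0,0,0],[0,0,0],1]
  ]
}}

```text
t: 5.32
ee_pos: [0.4644, -0.3126, 0.1892]
tool_rot: [-2.209, -2.207, 0.016]
ft_force: [-0.5, 0.1, -2.7]
opening: 0.0261
```

```bash
python3 - <<'E'
from h import *
s=observe();print(s['t'],s['ee_pos'],R.from_rotvec(s['tool_rot']).as_matrix().round(3).tolist())
m,T=campose('wrist',s);im,d=grab_frame('wrist');save('w2',im)
P=cloud(m,T,d);p=P[d>0]
b=p[(p[:,2]>.038)&(p[:,2]<.052)&(abs(p[:,0]-.46)<.12)&(abs(p[:,1]+.33)<.2)]
print(len(b),b.mean(0),np.percentile(b,[2,98],axis=0) if len(b) else 0)
im,d=grab_frame('scene');save('sc2',cv2.resize(im[120:320,150:400],None,fx=3,fy=3))
m,T=campose('scene');P=cloud(m,T,d)
E
```

```text
5.325 [ 0.46441735 -0.31258738  0.18920511] [[0.001, 1.0, -0.021], [1.0, -0.001, 0.006], [0.006, -0.021, -1.0]]
2322 [ 0.46927536 -0.19561923  0.04615212] [[ 0.42269973 -0.20207307  0.04180013]
 [ 0.51558553 -0.18892299  0.04856783]]
```

View pics/w2.png

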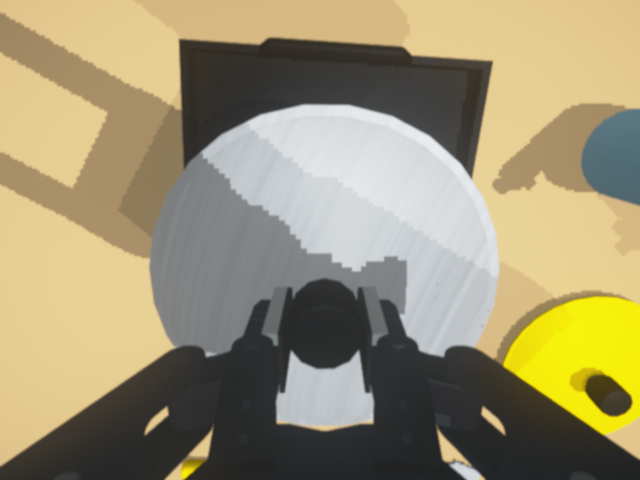

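View pics/sc2.png

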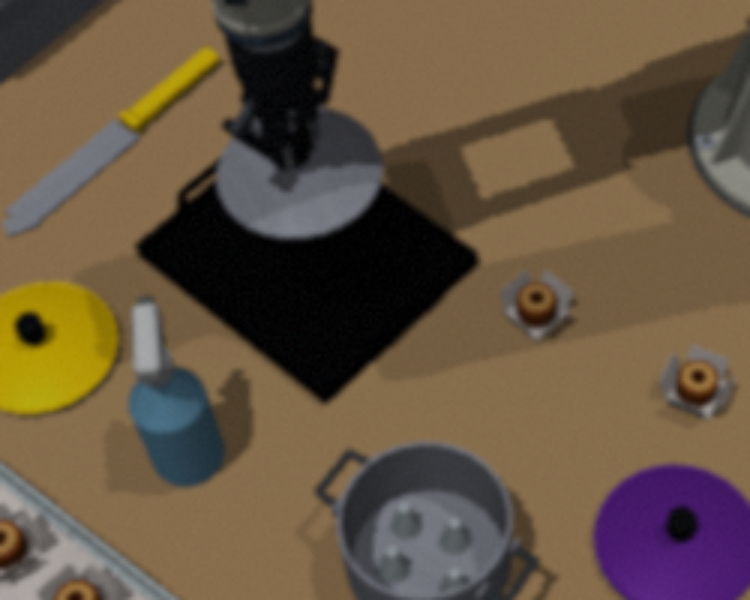

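Request:
{"api": "servo_tool", "payload": {
  "commands": [
    [[-0.4,-0.15,0.5],[-0.12,-0.05,0],1],
    [[-0.3,-0.1,1],[-0.12,0,0],1],
    [[0,0,1],[0,0,0],1],
    [[0,0,0.8],[0,0,0],1],
    [[0,0,0.3],[0,0,0],1],
    [[0,0,0],[0,0,0],1]
  ]
}}

```text
t: 6.18
ee_pos: [0.4615, -0.3283, 0.0796]
tool_rot: [2.213, 2.227, 0.006]
ft_force: [-0.3, -0.5, -2.8]
opening: 0.0261
```

Request:
{"api": "servo_tool", "payload": {
  "commands": [
    [[-0.1,-0.1,0.5],[0,0,0],1],
    [[-0.05,-0.05,0.4],[0,0,0],1],
    [[0,0,0.15],[0,0,0],1],
    [[0,0,0],[0,0,0],1]
  ]
}}

```text
t: 6.68
ee_pos: [0.4582, -0.3337, 0.0477]
tool_rot: [2.21, 2.226, 0.007]
ft_force: [-0.5, 0.6, -3.4]
opening: 0.0263
```

```bash
python3 - <<'E'
from h import *
s=observe();print(s['t'],s['ee_pos'],R.from_rotvec(s['tool_rot']).as_matrix()[:,2].round(3).tolist())
E
```

```text
6.675 [ 0.45817322 -0.3336856   0.04772736] [0.007, -0.0, -1.0]
```

Request:
{"api": "servo_tool", "payload": {
  "commands": [
    [[0,0,0.15],[0,0,0],1],
    [[0,0,0.1],[0,0,0],1],
    [[0,0,0.05],[0,0,0],1],
    [[0,0,0.05],[0,0,0],1],
    [[0,0,0],[0,0,0],1]
  ]
}}

```text
t: 7.3
ee_pos: [0.4588, -0.3342, 0.0374]
tool_rot: [2.209, 2.225, 0.008]
ft_force: [0.5, 0.5, -3.3]
opening: 0.0261
```

Request:
{"api": "servo_tool", "payload": {
  "commands": [
    [[0,0,0.06],[0,0,0],1],
    [[0,0,0.04],[0,0,0],1],
    [[0,0,0],[0,0,0],1]
  ]
}}

```text
t: 7.68
ee_pos: [0.459, -0.3342, 0.0376]
tool_rot: [2.209, 2.225, 0.008]
ft_force: [-0.2, 0.6, -3.0]
opening: 0.0259
```

Request:
{"api": "servo_tool", "payload": {
  "commands": [
    [[0,0,0.12],[0,0,0],1],
    [[0,0,0.12],[0,0,0],1],
    [[0,0,0],[0,0,0],1]
  ]
}}

```text
t: 8.05
ee_pos: [0.4596, -0.3346, 0.0381]
tool_rot: [2.208, 2.224, 0.008]
ft_force: [0.3, -0.4, -4.0]
opening: 0.0263
```

Request:
{"api": "servo_tool", "payload": {
  "commands": [
    [[0,0,0.25],[0,0,0],1]
  ]
}}

```text
t: 8.18
ee_pos: [0.4608, -0.3361, 0.0339]
tool_rot: [2.205, 2.222, 0.007]
ft_force: [-14.8, -2.7, 73.7]
opening: 0.0262
```

```bash
python3 - <<'E'
from h import *
s=observe();print(s['t'],s['ee_pos'],s['qvel'].round(4),s['ft_force'])
im,d=grab_frame('side');save('s2',cv2.resize(im[250:450,280:520],None,fx=3,fy=3))
s=observe();print(s['t'],s['ee_pos'],s['qvel'].round(4),s['ft_force'])
m,T=campose('side');p=cloud(m,T,d)[d>0];l=p[(np.hypot(p[:,0]-.459,p[:,1]+.334)<.09)]
l=l[np.hypot(l[:,0]-.459,l[:,1]+.334)>.05]
print(np.percentile(l[:,2],[5,25,50,75,95]))
E
```

```text
8.175 [ 0.46081265 -0.33605536  0.03394027] [-0.0112  0.0699 -0.0035 -0.0037 -0.0904 -0.0009] [-14.75315461  -2.73441665  73.69124428]
8.225 [ 0.46076254 -0.33620918  0.03366691] [-0.0012  0.0004  0.0018  0.0047 -0.0006  0.0005] [-10.91843304   2.35939423  39.35191508]
[0.00599888 0.02248782 0.38284176 0.44203268 0.50140525]
```

View pics/s2.png

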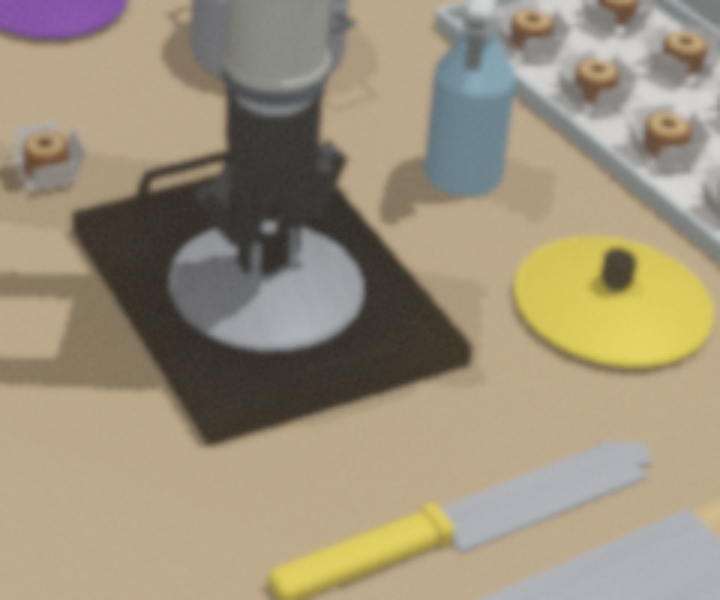

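Request:
{"api": "servo_tool", "payload": {
  "commands": [
    [[0,0,-0.08],[0,0,0],1]
  ]
}}

```text
t: 8.35
ee_pos: [0.4611, -0.3366, 0.0364]
tool_rot: [2.204, 2.221, 0.007]
ft_force: [0.1, 0.6, -4.5]
opening: 0.0264
```

Request:
{"api": "servo_tool", "payload": {
  "commands": [
    [[0,0,0.06],[0,0,0],1]
  ]
}}

```text
t: 8.48
ee_pos: [0.4613, -0.3368, 0.0344]
tool_rot: [2.204, 2.22, 0.008]
ft_force: [-0.3, 0.2, -2.6]
opening: 0.0262
```

Request:
{"api": "servo_tool", "payload": {
  "commands": [
    [[0,0,0.03],[0,0,0],1]
  ]
}}

```text
t: 8.6
ee_pos: [0.4613, -0.3367, 0.0337]
tool_rot: [2.204, 2.221, 0.008]
ft_force: [-7.2, 5.5, 25.4]
opening: 0.0262
```

Request:
{"api": "servo_tool", "payload": {
  "commands": [
    [[0,0,-0.01],[0,0,0],1]
  ]
}}

```text
t: 8.72
ee_pos: [0.4612, -0.3366, 0.0339]
tool_rot: [2.204, 2.221, 0.007]
ft_force: [-0.8, -0.4, 1.3]
opening: 0.0258
```

Request:
{"api": "servo_tool", "payload": {
  "commands": [
    [[0,0,0],[0,0,0],0.5],
    [[0,0,0],[0,0,0],0.0],
    [[0,0,-0.1],[0,0,0],-1],
    [[0,0,-0.5],[0,0,0],-1],
    [[0,0,-1],[0,0,0],-1],
    [[0,0,-1],[0,0,0],-1],
    [[0,0,-1],[0,0,0],-1],
    [[0,0,-1],[0,0,0],-1]
  ]
}}

```text
t: 9.72
ee_pos: [0.4586, -0.335, 0.1759]
tool_rot: [2.207, 2.224, 0.007]
ft_force: [0.0, -0.5, 0.4]
opening: 0.0853
```

```bash
python3 - <<'E'
from h import *
s=observe();print(s['t'],s['ee_pos'],s['ft_force'],s['opening'],s['joint_pos'].round(3))
m,T=campose('wrist',s);im,d=grab_frame('wrist');save('w3',im)
p=cloud(m,T,d)[d>0]
l=p[(np.hypot(p[:,0]-.46,p[:,1]+.336)<.1)&(p[:,2]>.0115)&(p[:,2]<.04)]
print(np.percentile(l[:,2],[2,50,98]))
k=p[(np.hypot(p[:,0]-.46,p[:,1]+.336)<.04)&(p[:,2]>.045)&(p[:,2]<.08)];print(k.mean(0),k.max(0))
E
```

```text
9.725 [ 0.45863746 -0.33495431  0.17593446] [ 0.02769809 -0.48970325  0.36372874] 0.08533805353920061 [-0.635  0.321  1.816  0.004  0.996 -0.645]
[0.0167121  0.02418951 0.03052021]
[ 0.4611385  -0.3336733   0.05917927] [ 0.47512198 -0.32137684  0.06234238]
```

View pics/w3.png

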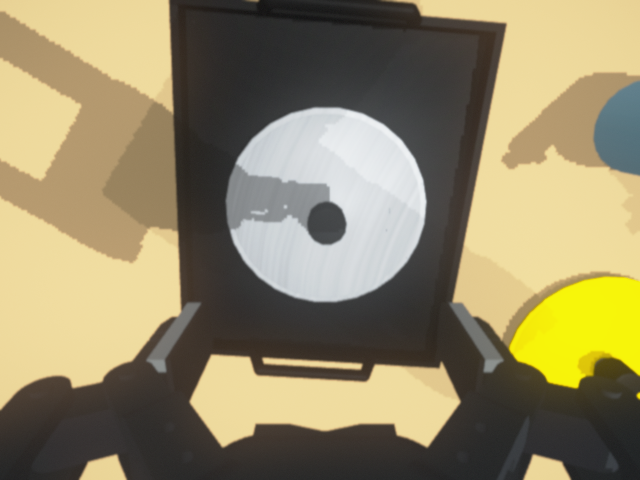

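Request:
{"api": "servo_tool", "payload": {
  "commands": [
    [[0,0,-1],[0,0,0],-1],
    [[0,0,-1],[0,0,0],-1],
    [[0,0,-1],[0,0,0],-1],
    [[0.5,0,-0.8],[0,0,0],-1],
    [[1,0.1,0],[0,0,0],-1],
    [[1,0.1,0],[0,0,0],-1],
    [[1,0.1,0],[0,0,0],-1],
    [[1,0.1,0],[0,0,0],-1]
  ]
}}

```text
t: 10.78
ee_pos: [0.4697, -0.1983, 0.3055]
tool_rot: [2.2, 2.209, 0.012]
ft_force: [1.0, -0.3, 0.0]
opening: 0.0855
```

Request:
{"api": "servo_tool", "payload": {
  "commands": [
    [[1,0.1,0],[0,0,0],-1],
    [[1,0.1,0],[0,0,0],-1],
    [[1,0.1,0],[0,0,0],-1],
    [[1,0.1,0],[0,0,0],-1],
    [[1,0.1,0],[0,0,0],-1],
    [[1,0.1,0],[0,0,0],-1],
    [[1,0.1,0],[0,0,0],-1],
    [[1,0.1,0],[0,0,0],-1]
  ]
}}

```text
t: 11.78
ee_pos: [0.4916, 0.0501, 0.3098]
tool_rot: [2.196, 2.205, 0.02]
ft_force: [0.7, 0.6, 0.5]
opening: 0.0854
```

Request:
{"api": "servo_tool", "payload": {
  "commands": [
    [[1,0.1,0],[0,0,0],-1],
    [[1,0.1,0],[0,0,0],-1],
    [[1,0.1,0],[0,0,0],-1],
    [[1,0.1,0],[0,0,0],-1],
    [[1,0.1,0],[0,0,0],-1],
    [[1,0.1,0],[0,0,0],-1],
    [[1,0.1,0],[0,0,0],-1],
    [[1,0.1,0],[0,0,0],-1]
  ]
}}

```text
t: 12.78
ee_pos: [0.5133, 0.2982, 0.3144]
tool_rot: [2.193, 2.203, 0.029]
ft_force: [0.0, 0.3, -0.1]
opening: 0.0853
```

Request:
{"api": "servo_tool", "payload": {
  "commands": [
    [[0.8,0.1,0],[0,0,-1],-1],
    [[0,0,0.3],[0,0,-1],-1],
    [[0,0,0.3],[0,0,-1],-1],
    [[0,0,0.3],[0,0,-1],-1],
    [[0,0,0],[0,0,-1],-1],
    [[0,0,0],[0,0,-1],-1],
    [[0,0,0],[0,0,-1],-1],
    [[0,0,0],[0,0,-1],-1]
  ]
}}

```text
t: 13.78
ee_pos: [0.5158, 0.3251, 0.2922]
tool_rot: [1.269, 2.831, 0.016]
ft_force: [-0.3, 0.1, 0.1]
opening: 0.0853
```

Request:
{"api": "servo_tool", "payload": {
  "commands": [
    [[0,0,0],[0,0,-1],-1],
    [[0,0,0],[0,0,-1],-1],
    [[0,0,0],[0,0,-1],-1],
    [[0,0,0],[0,0,-1],-1],
    [[0,0,0],[0,0,0],-1]
  ]
}}

```text
t: 14.4
ee_pos: [0.515, 0.3247, 0.2961]
tool_rot: [0.74, 3.009, 0.008]
ft_force: [-0.2, 1.0, -0.1]
opening: 0.0857
```

```bash
cat > capfit.py <<'E'
from h import *
import sys
def look(name):
    s=observe();Rm=R.from_rotvec(s['tool_rot']).as_matrix()
    print(round(float(s['t']),3),s['ee_pos'].round(4),s['ft_force'].round(1),s['opening'].round(4),s['joint_pos'].round(3));print(Rm.round(3))
    m,T=campose('wrist',s);im,d=grab_frame('wrist');save(name,im)
    P=cloud(m,T,d);c=im.astype(int)
    red=(c[...,0]>90)&(c[...,1]<.5*c[...,0])&(c[...,2]<.5*c[...,0])&(d>0)
    p=P[red];p=p[(abs(p[:,0]-.52)<.08)&(abs(p[:,1]-.35)<.08)];
    zt=np.median(p[:,2]);q=p[abs(p[:,2]-zt)<.004]
    print('cap top',zt,cv2.minEnclosingCircle(q[:,:2].astype(np.float32)),(np.percentile(q,[1,99],axis=0).mean(0)).round(4),len(q))
    return s,Rm,P,im,d
if __name__=='__main__': look(sys.argv[1])
E
python3 capfit.py w4
```

```text
Traceback (most recent call last):
  File "capfit.py", line 13, in <module>
    if __name__=='__main__': look(sys.argv[1])
                             ~~~~^^^^^^^^^^^^^
  File "capfit.py", line 5, in look
    print(round(float(s['t']),3),s['ee_pos'].round(4),s['ft_force'].round(1),s['opening'].round(4),s['joint_pos'].round(3));print(Rm.round(3))
                                                                             ^^^^^^^^^^^^^^^^^^
AttributeError: 'float' object has no attribute 'round'
```

```bash
sed -i "s/s\['opening'\].round(4)/round(float(s['opening']),4)/" capfit.py; python3 capfit.py w4
```

```text
14.4 [0.515  0.3247 0.2961] [-0.2  1.  -0.1] 0.0857 [ 0.576  0.256  1.622 -0.029  1.231 -0.503]
[[-0.885  0.464  0.043]
 [ 0.464  0.886 -0.005]
 [-0.04   0.015 -0.999]]
cap top 0.1803450887888828 ((0.5189294815063477, 0.3493214547634125), 0.024548988789319992) [0.5187 0.3492 0.1796] 3066
```

View pics/w4.png

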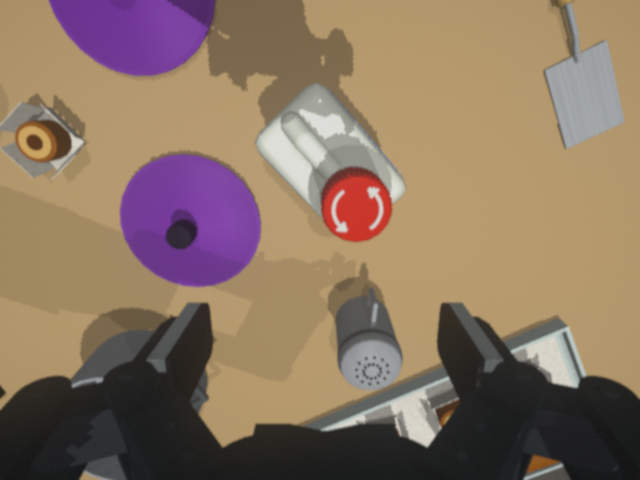

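Request:
{"api": "servo_tool", "payload": {
  "commands": [
    [[0.12,0.4,0],[0.09,0.23,0],-1],
    [[0.12,0.4,0.3],[0.09,0.23,0],-1],
    [[0,0,0.8],[0,0,0],-1],
    [[0,0,0.8],[0,0,0],-1],
    [[0,0,0.2],[0,0,0],-1],
    [[0,0,0],[0,0,0],-1]
  ]
}}

```text
t: 15.2
ee_pos: [0.5212, 0.3541, 0.23]
tool_rot: [-0.758, -3.043, 0.001]
ft_force: [-0.3, -0.8, 0.6]
opening: 0.0856
```

```bash
python3 capfit.py w5
```

```text
15.2 [0.5212 0.3541 0.23  ] [-0.3 -0.8  0.6] 0.0856 [ 0.592  0.364  1.62   0.004  1.162 -0.492]
[[-0.883  0.469 -0.006]
 [ 0.469  0.883  0.001]
 [ 0.006 -0.002 -1.   ]]
cap top 0.18033118157550568 ((0.5190039873123169, 0.3494313657283783), 0.02479831501841545) [0.5189 0.3497 0.1795] 5038
```

View pics/w5.png

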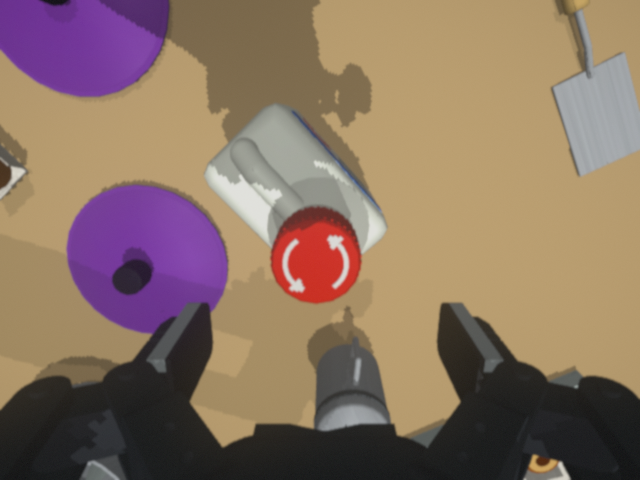

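Request:
{"api": "servo_tool", "payload": {
  "commands": [
    [[0,-0.17,0.6],[0,0,0],-1],
    [[0,0,0.8],[0,0,0],-1],
    [[0,0,0.8],[0,0,0],-1],
    [[0,0,0.4],[0,0,0],-1],
    [[0,0,0],[0,0,0],-1]
  ],
  "grip_force": 60
}}

```text
t: 15.88
ee_pos: [0.5188, 0.3493, 0.1503]
tool_rot: [-0.759, -3.045, -0.004]
ft_force: [0.8, -0.2, 0.7]
opening: 0.0851
```

Request:
{"api": "servo_tool", "payload": {
  "commands": [
    [[0,0,0.12],[0,0,0],-0.5],
    [[0,0,0],[0,0,0],0],
    [[0,0,0],[0,0,0],0.5],
    [[0,0,0],[0,0,0],1],
    [[0,0,0],[0,0,0],1]
  ],
  "grip_force": 40
}}

```text
t: 16.5
ee_pos: [0.5196, 0.3497, 0.1483]
tool_rot: [-0.76, -3.047, -0.007]
ft_force: [0.6, -0.7, -2.6]
opening: 0.0481
```

```bash
python3 capfit.py w6
```

```text
16.5 [0.5196 0.3497 0.1483] [ 0.6 -0.7 -2.6] 0.0481 [ 0.588  0.44   1.704  0.005  0.996 -0.497]
[[-0.883  0.469 -0.   ]
 [ 0.469  0.883  0.004]
 [ 0.003  0.004 -1.   ]]
cap top 0.18028859964734928 ((0.5198414325714111, 0.3498595356941223), 0.025382468476891518) [0.5187 0.3501 0.1793] 12483
```

View pics/w6.png

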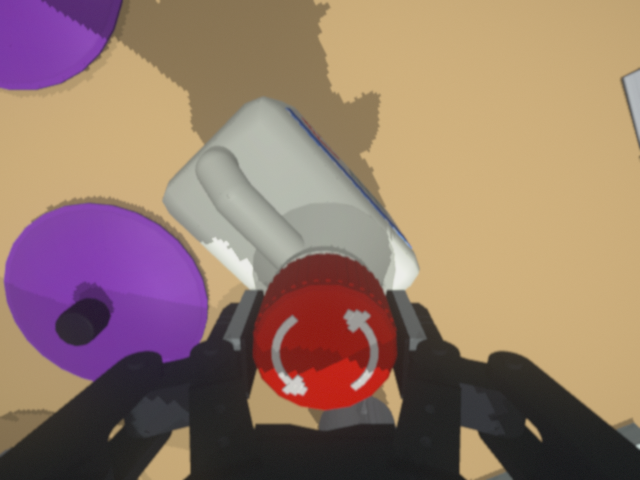

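Request:
{"api": "servo_tool", "payload": {
  "commands": [
    [[0,0,0.08],[0,0,0],1]
  ],
  "grip_force": 80
}}

```text
t: 16.68
ee_pos: [0.5197, 0.3497, 0.1466]
tool_rot: [-0.76, -3.047, -0.007]
ft_force: [-2.3, -3.2, 7.0]
opening: 0.0475
```

Request:
{"api": "servo_tool", "payload": {
  "commands": [
    [[0,0,0.08],[0,0,0],1]
  ]
}}

```text
t: 16.8
ee_pos: [0.5198, 0.3498, 0.1451]
tool_rot: [-0.76, -3.047, -0.007]
ft_force: [-3.7, -3.3, 9.1]
opening: 0.0476
```

Request:
{"api": "servo_tool", "payload": {
  "commands": [
    [[0,0,0.09],[0,0,0],1]
  ]
}}

```text
t: 16.92
ee_pos: [0.5199, 0.3499, 0.1437]
tool_rot: [-0.76, -3.048, -0.008]
ft_force: [-3.6, -3.9, 12.9]
opening: 0.0478
```

Request:
{"api": "servo_tool", "payload": {
  "commands": [
    [[0,0,0.03],[0,0,-0.8],1]
  ]
}}

```text
t: 17.05
ee_pos: [0.5202, 0.3501, 0.1441]
tool_rot: [0.651, 3.073, 0.009]
ft_force: [-3.1, -3.5, 10.9]
opening: 0.0474
```

```bash
python3 -c "
from h import *
s=observe();print(s['ee_pos'],s['ft_force'],s['torque'],s['joint_pos'][5])"
```

```text
[0.52016253 0.35008202 0.14411342] [-3.09978042 -3.47575522 10.92807586] [-0.34813272  0.59266757 -0.05560358] -0.5680186534909624
```

Request:
{"api": "servo_tool", "payload": {
  "commands": [
    [[0,0,0.07],[0,0,-0.8],1]
  ]
}}

```text
t: 17.18
ee_pos: [0.5206, 0.3505, 0.1436]
tool_rot: [0.54, 3.093, 0.011]
ft_force: [-3.5, -1.9, 13.1]
opening: 0.0475
```

Request:
{"api": "servo_tool", "payload": {
  "commands": [
    [[0,0,0.05],[0,0,-1],1],
    [[0,0,0.04],[0,0,-1],1]
  ]
}}

```text
t: 17.42
ee_pos: [0.5209, 0.3509, 0.1439]
tool_rot: [0.26, 3.128, 0.013]
ft_force: [-4.8, -3.3, 12.1]
opening: 0.0478
```

```bash
python3 -c "
from h import *
s=observe();print(s['ee_pos'],s['ft_force'],s['torque'],s['joint_pos'][5],R.from_rotvec(s['tool_rot']).as_matrix()[:,2])"; python3 capfit.py w7
```

```text
[0.52086557 0.35091766 0.14391825] [-4.82163392 -3.29040532 12.0500641 ] [-0.55254224  0.78261493 -0.1195026 ] -0.8200373433568934 [ 0.00362663  0.00787164 -0.99996244]
17.425 [0.5209 0.3509 0.1439] [-4.8 -3.3 12.1] 0.0478 [ 0.588  0.445  1.707  0.005  0.982 -0.82 ]
[[-0.986  0.165  0.004]
 [ 0.165  0.986  0.008]
 [-0.002  0.008 -1.   ]]
cap top 0.17571775670350503 ((0.5207319259643555, 0.3505612015724182), 0.02512550726532936) [0.5196 0.3507 0.1747] 12431
```

View pics/w7.png

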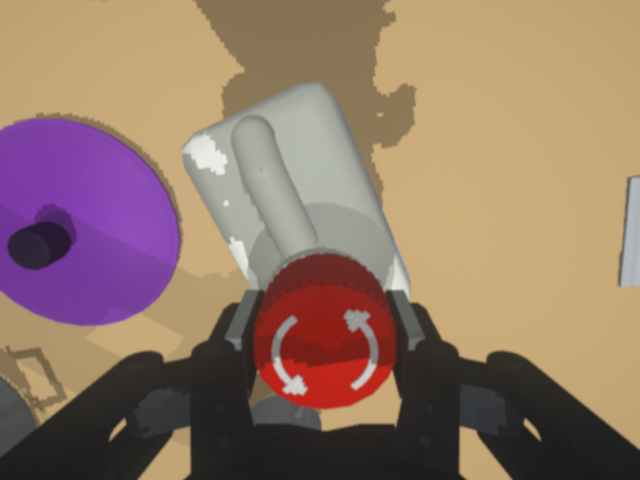

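Request:
{"api": "servo_tool", "payload": {
  "commands": [
    [[0.03,-0.03,0.07],[0,0,-1],1],
    [[0,-0.02,0.05],[0,0,-1],1]
  ]
}}

```text
t: 17.73
ee_pos: [0.5207, 0.3507, 0.1437]
tool_rot: [-0.028, 3.135, 0.017]
ft_force: [-4.6, -0.8, 12.3]
opening: 0.0475
```

Request:
{"api": "servo_tool", "payload": {
  "commands": [
    [[0.02,-0.02,0.06],[0,0,-1],1],
    [[0.02,-0.02,0.05],[0,0,-1],1],
    [[0,-0.02,0.05],[0,0,-1],1]
  ]
}}

```text
t: 18.1
ee_pos: [0.5209, 0.3508, 0.1439]
tool_rot: [-0.449, 3.097, 0.021]
ft_force: [-5.2, -1.2, 12.5]
opening: 0.0476
```

```bash
python3 -c "
from h import *
s=observe();print(s['ee_pos'],s['ft_force'],s['torque'],s['joint_pos'][5]+.497,R.from_rotvec(s['tool_rot']).as_matrix())"
```

```text
[0.52087568 0.35075157 0.14391223] [-5.22023567 -1.15511996 12.53598547] [-0.2945728   0.90661307 -0.08877391] -0.77993677271343 [[-0.95873524 -0.28412527  0.00997893]
 [-0.28396611  0.95871945  0.01484154]
 [-0.01378385  0.01139543 -0.99984006]]
```

Request:
{"api": "servo_tool", "payload": {
  "commands": [
    [[0.02,-0.01,0.06],[0.03,0.04,-1],1],
    [[0.02,-0.01,0.05],[0.03,0.04,-1],1],
    [[0.02,-0.01,0.05],[0.03,0.04,-1],1]
  ]
}}

```text
t: 18.48
ee_pos: [0.5206, 0.3507, 0.144]
tool_rot: [-0.863, 3.012, 0.007]
ft_force: [-4.6, -1.5, 11.7]
opening: 0.0475
```

```bash
python3 -c "
from h import *
s=observe();print(s['ee_pos'],s['ft_force'],s['torque'],s['joint_pos'][5]+.497,R.from_rotvec(s['tool_rot']).as_matrix())"
```

```text
[0.52057022 0.35074956 0.14397355] [-4.60687912 -1.53197315 11.74487794] [-0.26459402  0.76418279 -0.10056555] -1.043558826683043 [[-0.84822346 -0.52959469  0.00681383]
 [-0.52955627  0.84824827  0.00670999]
 [-0.0093334   0.00208327 -0.99995427]]
```

Request:
{"api": "servo_tool", "payload": {
  "commands": [
    [[0.02,-0.01,0.05],[0.0,0.05,-0.7],1]
  ]
}}

```text
t: 18.6
ee_pos: [0.5205, 0.3507, 0.1441]
tool_rot: [-0.959, 2.986, 0.006]
ft_force: [-4.2, -2.0, 12.5]
opening: 0.0475
```

```bash
python3 -c "
from h import *
s=observe();print(s['ee_pos'],s['ft_force'],s['torque'],s['joint_pos'][5]+.497,R.from_rotvec(s['tool_rot']).as_matrix())"; python3 capfit.py w8
```

```text
[0.52045537 0.35071941 0.14405816] [-4.24935683 -2.0036186  12.50938485] [-0.27383875  0.69179475 -0.09379374] -1.1074170402529897 [[-0.8130044  -0.58224362  0.00402668]
 [-0.58222215  0.81301179  0.0054033 ]
 [-0.00641977  0.00204848 -0.99997729]]
18.6 [0.5205 0.3507 0.1441] [-4.2 -2.  12.5] 0.0475 [ 0.589  0.444  1.707  0.003  0.984 -1.604]
[[-0.813 -0.582  0.004]
 [-0.582  0.813  0.005]
 [-0.006  0.002 -1.   ]]
cap top 0.17585866077909562 ((0.5200897455215454, 0.3496195673942566), 0.02478647418320179) [0.5194 0.3493 0.1748] 12361
```

View pics/w8.png

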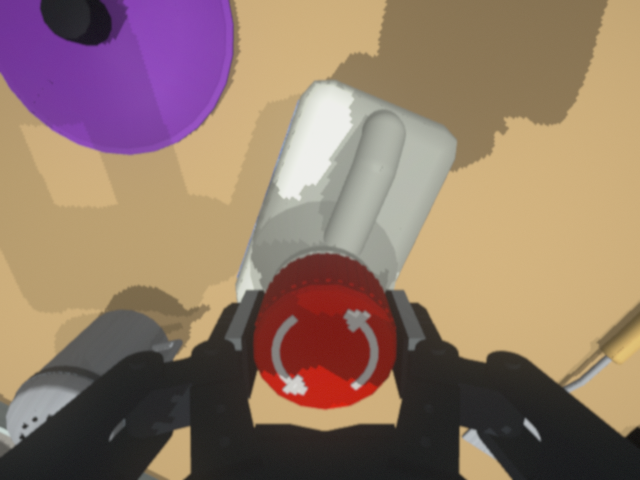

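Request:
{"api": "servo_tool", "payload": {
  "commands": [
    [[0,0,-0.15],[0,0,0],1],
    [[0,0,-0.15],[0,0,0],1]
  ]
}}

```text
t: 18.9
ee_pos: [0.5203, 0.3506, 0.1539]
tool_rot: [-0.964, 2.984, 0.006]
ft_force: [-0.0, -0.3, -1.6]
opening: 0.0475
```

Request:
{"api": "servo_tool", "payload": {
  "commands": [
    [[0,0,-0.3],[0,0,0],1],
    [[0,0,-0.5],[0,0,0],1],
    [[0,0,-0.7],[0,0,0],1],
    [[0,0,-0.7],[0,0,0],1],
    [[0,0,-0.4],[0,0,0],1],
    [[0,0,0],[0,0,0],1]
  ]
}}

```text
t: 19.65
ee_pos: [0.5211, 0.3511, 0.2382]
tool_rot: [-0.962, 2.981, 0.008]
ft_force: [0.2, -0.2, -1.0]
opening: 0.0477
```

```bash
cat > fin.py <<'E'
from h import *
s=observe();print(s['t'],s['ee_pos'],s['ft_force'],s['opening'],R.from_rotvec(s['tool_rot']).as_matrix().round(3))
im,d=grab_frame('scene');save('scf',im);save('scfc',cv2.resize(im[260:420,340:540],None,fx=3.5,fy=3.5))
im2,d2=grab_frame('side');save('sif',im2);save('sifc',cv2.resize(im2[120:260,200:400],None,fx=4,fy=4))
for n,i,dd in [('scene',im,d),('side',im2,d2)]:
    m,T=campose(n);P=cloud(m,T,dd);c=i.astype(int);red=(c[...,0]>90)&(c[...,1]<.45*c[...,0])&(c[...,2]<.45*c[...,0])&(dd>0)
    p=P[red];p=p[(abs(p[:,0]-.52)<.06)&(abs(p[:,1]-.35)<.06)];print(n,'cap',p.mean(0).round(4),np.percentile(p,[2,98],axis=0).round(4))
    p=P[dd>0];j=p[(np.hypot(p[:,0]-.5,p[:,1]-.35)<.12)&(p[:,2]>.06)&(p[:,2]<.118)];r=cv2.minAreaRect(j[:,:2].astype(np.float32));print(' jug',np.round(r[0],4),np.round(r[1],4),round(r[2],1))
    k=p[(np.hypot(p[:,0]-.519,p[:,1]-.349)<.03)&(p[:,2]>.145)&(p[:,2]<.2)];print(' neck',len(k),k.mean(0) if len(k) else 0,k[:,2].max() if len(k) else 0)
E
python3 fin.py
```

```text
19.65 [0.52114473 0.35114296 0.2381884 ] [ 0.16820198 -0.23958598 -1.01152489] 0.04771686201162746 [[-0.811 -0.585  0.007]
 [-0.585  0.811  0.008]
 [-0.011  0.002 -1.   ]]
scene cap [0.5338 0.359  0.2704] [[0.5233 0.3411 0.2669]
 [0.5435 0.3722 0.2747]]
 jug [0.5057 0.346 ] [0.1121 0.0796] 14.5
 neck 217 [0.52136587 0.34967305 0.15813442] 0.17286814531694872
side cap [0.51   0.3377 0.2576] [[0.4959 0.3199 0.2391]
 [0.5337 0.3669 0.2713]]
 jug [0.4981 0.3372] [0.1289 0.0888] 11.5
 neck 106 [0.51885363 0.34404052 0.15936165] 0.17127118740335756
```

View pics/scf.png

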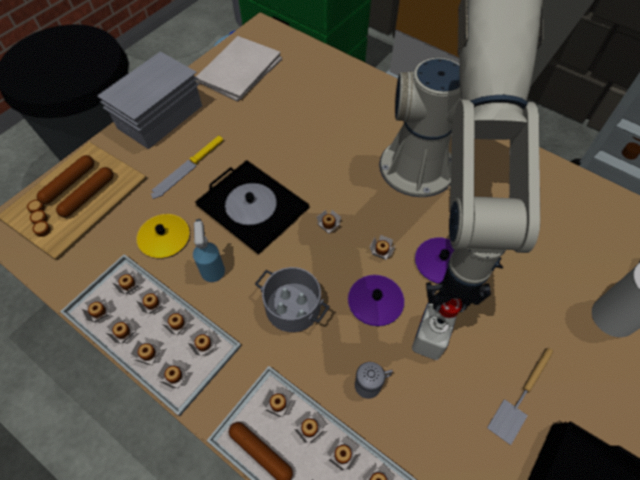

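View pics/sifc.png

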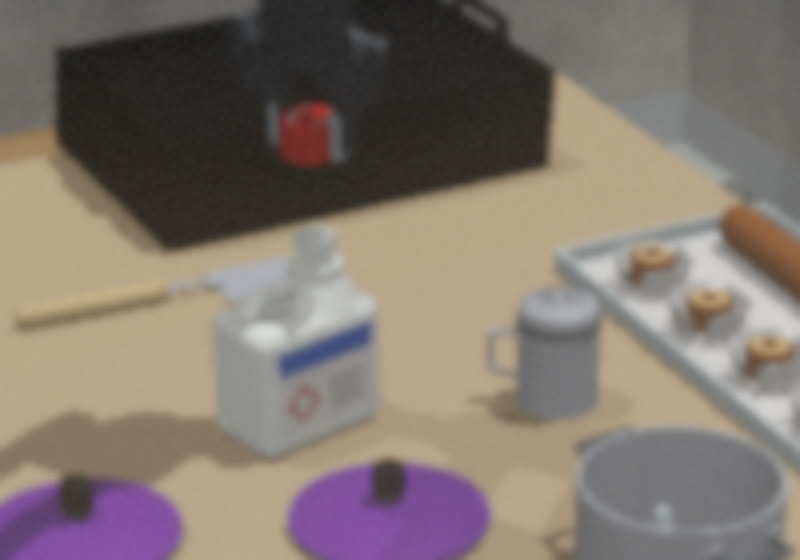

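Request:
{"api": "servo_tool", "payload": {
  "commands": [
    [[0,0,0],[0,0,0],1],
    [[0,0,0],[0,0,0],1],
    [[0,0,0],[0,0,0],1],
    [[0,0,0],[0,0,0],1]
  ]
}}

```text
t: 20.25
ee_pos: [0.5196, 0.3501, 0.2343]
tool_rot: [-0.964, 2.986, 0.006]
ft_force: [1.0, 0.4, -0.7]
opening: 0.0471
```

```bash
python3 -c "
from h import *
s=observe();print(s['t'],s['ee_pos'],s['qvel'].round(4),s['opening'])
print(finish_job())"
```

```text
20.25 [0.51957263 0.35007742 0.23425356] [ 0.0007  0.0029  0.0021 -0.0015 -0.0004  0.0017] 0.04713916048847394
the job is handed in; nothing more can be done
None
```

The job is handed in at about 20 s of the 64 s. The steel lid is in the tray, and the arm holds the red cap above the open jug.

**Lid:** I lifted it off the pot by its knob. It lies flat and centred in the black tray, with the knob top about 61 mm above the table (60 expected). The set-down was not clean. After several small downward steps had no effect, a larger one pushed the lid onto the tray floor, with about 74 N briefly at the wrist. That is under the 120 N limit but not as gentle as asked. I then eased off and released it at about 1 N.

**Cap:** I pressed it down about 4.5 mm at 11–13 N and turned it 1.11 rad anticlockwise. It came off with no noticeable pull on the jug.

**Last checks:**
- **Position:** the cap is gripped and level to within about 1°, roughly centred over the neck. Its lower edge is about 7 cm above the mouth and its centre about 8 cm. It sank 4 mm during the final half-second hold, to that height.
- **Surroundings:** the pot and the other things look unmoved in the last scene picture.
- **Jug angle:** the overhead view gives 14.5° against 14.6° at the start. The side view gave 11.5°, but that fit saw only part of the jug both times, so I went by the overhead view.

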